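Pack the microscope objectives into their case

ROBOT

A 7-joint arm with a two-finger parallel gripper is mounted at the origin on the work surface. World frame = base frame: x ahead of the robot, y to its left, z up, the work surface at z = 0. Lengths are in m, angles in rad, forces in N, time in s.
With the tool pointing down it reaches from about 0.35 to 0.9 m from the base axis. Payload 8.1 kg.
Tool frame: the origin (TCP) lies midway between the tips of the shut fingers; the grasp point (between the pads) lies 19 mm behind it; z points along the fingers, y is the line along which they close (so a half turn about z gives the same grasp; the last joint's range is limited). The gripper opens to 92 mm and grips with 3 to 60 N. Pads are 19 mm wide; open, the fingers measure 130 mm over their backs; the gripper's body (75 mm by 190 mm) begins 47 mm behind the grasp point.
Start: joints at [-1.315, 0.434, 0.025, 1.573, -0.012, 1.134, -0.075], TCP at [0.219, 0.585, 0.227] pointing down, gripper open.
Joint ranges: [-2.62, 2.62], [-0.44, 2.09], [-1.27, 1.32], [0.08, 2.57], [-1.32, 4.46], [0.12, 2], [-2.74, 2.74]. Speed limits (rad/s): [2.22, 2.22, 3.01, 3.01, 3.14, 3.14, 3.14].

INTERFACE

Orientations are given as a rotation vector (axis times angle).
In Python, from cell import arm gives the robot as it stands.
- The arm moves only by the tool carry_out, never from a script. Its arguments are lists of equal length, an entry for each row: "claw": the finger opening in cm, from 0 to 9.18; "delta_pos": the shift along the tool's x, y, z in cm, a list of three; "angular": the turn, a rotation vector about the tool's x, y, z in rad, a list of three. In form: {"claw": [claw, ...], "delta_pos": [[dx, dy, dz], ...], "angular": [[ax, ay, az], ...]}. A call has 1 to 20 rows; each row shifts and turns the commanded pose from where the row before left it, along the tool's axes as they then stand; what a row does not reach is not made up. A row lasts 1/10 s, in which the tool goes at most 50 mm and 8.59 degrees, less where a joint would pass 70% of its speed; a pose out of reach is approached as far as the arm can. A call with a gripper value outside its range is refused whole. The fingers move at their own pace and stop on an object; "force" is the grip in N (left out, the last holds). Time passes only in rows, so rows that do not move let the fingers close. It gives the time, the measured TCP pose, the force, the opening and the grip force at its end, in the units of the state.
- arm.observe(): the state, without advancing time (a new reading comes with each control period).
- arm.get_image(name): name is "scene" or "top" or "wrist"; returns a dict with "frame" (420x560x3 uint8, red, green, blue), "mtx" (3x3 intrinsics, pixels), "T" (4x4, takes a point from camera to world coordinates). Camera axes: x right, y down, z forward; pixel columns grow to the right and rows downward; lengths in m; the calibration is good to about 2 mm. A picture is of the moment at which its call begins. There is no depth.
- arm.sign_off(): hands the job in; it is judged then, once.
Trained networks look in a picture, given as the dict that the camera call returned (one of the last four; its "shot" number tells which), for a name from the list of things; names that differ only in an ending like _2 or _b are one class to them, and where a whole thing is asked for, a point or a joint stands for the part that bears it (a point fixed in the world has none). Each returns a list of dicts, best first, with "conf" (0 to 1); they miss things now and then, are a little off and sometimes report something else, mostly with a low value. They report only what shows in the picture. A call takes as long as a camera call. They do not tell look-alikes from the thing itself.
- arm.look_for(label, picture): "centre" ([column, row] as shares, 0 to 1, of the picture: columns of its width, rows of its height, amid what is visible of it).
- arm.trace(label, picture): "region" (420x560 bool, what is visible of it) and "centre" ([column, row] as shares, 0 to 1, of the picture: columns of its width, rows of its height, amid what is visible of it).
- arm.place_of(label, picture): "centre" ([column, row] as shares, 0 to 1, of the picture: columns of its width, rows of its height: a listed point, or the origin of a listed thing).
The state is a dict: "clock": time; "joints": joint angles; "dq": joint speeds; "joint_efforts": joint torques, N m; "position": TCP position; "ee_rot": TCP orientation; "force": force on the tool from outside, world axes, zero at the start; "ft_torque": the same for the moment, N m; "width": opening from 0.0 (shut) to 1.0 (fully open); "gripper_force": force on a finger pad.
Only numpy, scipy, OpenCV 4.12 (cv2) and the standard library are available. Lean on these libraries where they do the work, as an engineer would, in place of code of your own. Each camera call takes 0.05 s, during which the arm holds its last target. There are 200 camera calls.

TASK

Put the three metal microscope objectives with red, yellow and blue bands into the open aluminium case, each standing upright on the floor of the holder of its own colour. They are delicate optics: keep them upright and set them down gently rather than dropping them. Leave the green-banded objective, the black eyepiece with the red ring and the computer mouse where they are.

Things in the scene. Friction and masses are not known exactly. Their poses are not given: they have to be found in the camera images.
- case: Open shallow aluminium case, dark padding, fixed. 276 (x, length) by 112 (y) mm; walls 4 mm thick, 20 mm high. Origin: centre of underside. Padding top 12 mm above bench; on it the three holders, in a row along x at -84, 0, +84 mm, order varies. The lid, same size, 16 mm high, lies flat open alongside on the +y side.
- objective_red: Microscope objective: shiny metal cylinder upright on its thread, red band and sloping red shoulder, narrow steel nose. Origin: centre of underside, z up its axis. Thread 30 mm diameter to 5 mm height; barrel 36 mm diameter from 5 to 42 mm (grip here); cone to 22 mm diameter at 52 mm; nose 18 mm diameter up to 56 mm. 0.18 kg, loose on the bench, 30 mm clear of others.
- objective_yellow: Microscope objective: shiny metal cylinder upright on its thread, yellow band and sloping yellow shoulder, narrow steel nose. Origin: centre of underside, z up its axis. Thread 30 mm diameter to 5 mm height; barrel 36 mm diameter from 5 to 42 mm (grip here); cone to 22 mm diameter at 52 mm; nose 18 mm diameter up to 60 mm. 0.18 kg, loose on the bench, 30 mm clear of others.
- objective_blue: Microscope objective: shiny metal cylinder upright on its thread, blue band and sloping blue shoulder, narrow steel nose. Origin: centre of underside, z up its axis. Thread 30 mm diameter to 5 mm height; barrel 36 mm diameter from 5 to 42 mm (grip here); cone to 22 mm diameter at 52 mm; nose 18 mm diameter up to 64 mm. 0.18 kg, loose on the bench, 30 mm clear of others.
- holder_red: Round red plastic holder, a shallow cup fixed in the case. Origin: centre of its underside (12 mm above the bench), z up. Outside diameter 62 mm, inside diameter 52 mm, rim 11 mm and inner floor 3 mm above the origin: the red objective stands in it on the inner floor.
- holder_yellow: Round yellow plastic holder, a shallow cup fixed in the case. Origin: centre of its underside (12 mm above the bench), z up. Outside diameter 62 mm, inside diameter 52 mm, rim 11 mm and inner floor 3 mm above the origin: the yellow objective stands in it on the inner floor.
- holder_blue: Round blue plastic holder, a shallow cup fixed in the case. Origin: centre of its underside (12 mm above the bench), z up. Outside diameter 62 mm, inside diameter 52 mm, rim 11 mm and inner floor 3 mm above the origin: the blue objective stands in it on the inner floor.
- objective_green: Look-alike, has no holder, stays put: shiny metal cylinder upright on its thread, green band and sloping green shoulder, narrow steel nose. Origin: centre of underside, z up its axis. Thread 30 mm diameter to 5 mm height; barrel 36 mm diameter from 5 to 42 mm; cone to 22 mm diameter at 52 mm; nose 18 mm diameter up to 60 mm. 0.18 kg, loose on the bench, 30 mm clear of others.
- eyepiece: Look-alike that does not belong; stays where it is. Black microscope eyepiece, standing upright, with a thin red ring round it and another on its top face. Origin: centre of its underside, z up. 34 mm diameter up to 26 mm height, 40 mm up to 40 mm, 42 mm at the top, 48 mm high. 0.12 kg, loose.
- mouse: Black computer mouse lying on the bench, loose, 104 (x) by 60 (y) by 34 mm; origin: centre of its underside. Stays where it is.
Things that resemble listed ones, but are neither listed nor needed, are in the scene too. Leave any orange look-alike of the mouse alone.

How it is judged:
At the end, for the whole second after the job is handed in: Red, yellow and blue objectives each upright (0.1 rad), released and at rest on the inner floor of their own colour's holder (axes within 12 mm, underside less than 3 mm above that floor); green objective, eyepiece and mouse upright, at rest, within 25 mm of their starts (horizontal distance between objective_red and holder_red below 0.012 m and z of objective_red in the frame of holder_red between 0 and 0.006 m and angle between each of objective_red, objective_yellow, objective_blue, objective_green, eyepiece, mouse's own z axis and vertical below 0.1 rad and linear speed of each of objective_red, objective_yellow, objective_blue, objective_green, eyepiece, mouse below 0.01 m/s and angular speed of each of objective_red, objective_yellow, objective_blue below 0.15 rad/s and horizontal distance between objective_yellow and holder_yellow below 0.012 m and z of objective_yellow in the frame of holder_yellow between 0 and 0.006 m and horizontal distance between objective_blue and holder_blue below 0.012 m and z of objective_blue in the frame of holder_blue between 0 and 0.006 m and distance of each of objective_green, eyepiece, mouse from where it was at the start of the episode below 0.025 m); the robot touches nothing.
It fails at once if the green-banded objective, the eyepiece or the mouse is shifted by more than 25 mm or knocked over (distance of any of objective_green, eyepiece, mouse from where it was at the start of the episode above 0.025 m or angle between any of objective_green, eyepiece, mouse's own z axis and vertical above 0.5 rad).
It fails at once if an objective is tipped over (more than 40 degrees) (angle between any of objective_red, objective_yellow, objective_blue's own z axis and vertical above 0.7 rad).
It fails at once if an objective is rammed into a holder (more than 60 N) (contact force between any of objective_red, objective_yellow, objective_blue and holder_red above 60 N or contact force between any of objective_red, objective_yellow, objective_blue and holder_yellow above 60 N or contact force between any of objective_red, objective_yellow, objective_blue and holder_blue above 60 N).
It fails at once if an objective is dropped or flung into a holder (moving faster than 0.5 m/s in or just above it) ((distance between objective_red and holder_red below 0.03 m and linear speed of objective_red above 0.5 m/s) or (distance between objective_red and holder_yellow below 0.03 m and linear speed of objective_red above 0.5 m/s) or (distance between objective_red and holder_blue below 0.03 m and linear speed of objective_red above 0.5 m/s) or (distance between objective_yellow and holder_red below 0.03 m and linear speed of objective_yellow above 0.5 m/s) or (distance between objective_yellow and holder_yellow below 0.03 m and linear speed of objective_yellow above 0.5 m/s) or (distance between objective_yellow and holder_blue below 0.03 m and linear speed of objective_yellow above 0.5 m/s) or (distance between objective_blue and holder_red below 0.03 m and linear speed of objective_blue above 0.5 m/s) or (distance between objective_blue and holder_yellow below 0.03 m and linear speed of objective_blue above 0.5 m/s) or (distance between objective_blue and holder_blue below 0.03 m and linear speed of objective_blue above 0.5 m/s)).
It also fails if it takes over 80 s, if anything falls off the work surface, if the arm or the gripper's body presses on something with over 40 N, if the wrist force passes 120 N, or if a joint passes its speed limit or range.

## Working session

There is one attempt and no reset: what is moved stays moved. The work goes in short steps, Python scripts to look and compute and a tool call to move; the robot and the scene stay as the last step left them, time stands still between calls to the robot, and variables do not carry over. Pictures are saved under pics/ and viewed, at most 14 in all, crops included, and the job is handed in when it is done.

Besides the shell and the picture viewer there is one more tool, called after ">>>" as name(argument=value, ...), one argument or row to a line, values as JSON. carry_out: Moves the arm, as the interface text tells. Its arguments: {"type":"object","properties":{"claw":{"type":"array","items":{"type":"number"}},"delta_pos":{"type":"array","items":{"type":"array","items":{"type":"number"}}},"angular":{"type":"array","items":{"type":"array","items":{"type":"number"}}},"force":{"type":"number"}},"required":["claw","delta_pos","angular"]}

```bash
mkdir -p pics
cat > h.py <<'E'
import numpy as np, cv2
from cell import arm
def save(p,n): cv2.imwrite('pics/'+n+'.png', p['frame'][:,:,::-1])
def onplane(p,c,z):
    px=np.array([c[0]*560,c[1]*420,1.]); d=p['T'][:3,:3]@np.linalg.inv(p['mtx'])@px; o=p['T'][:3,3]
    return o+d*(z-o[2])/d[2]
N=['objective_red','objective_yellow','objective_blue','objective_green','eyepiece','mouse','holder_red','holder_yellow','holder_blue','case']
E
python3 - <<'E'
from h import *
s=arm.observe(); print(s)
for n in ['scene','top','wrist']:
    p=arm.get_image(n); save(p,n+'0')
    print(n,p['T'][:3,3].round(3),p['T'][:3,2].round(2))
    for k in N:
        z=.012 if 'holder' in k else 0
        for r in arm.place_of(k,p)[:3]:
            print(k,round(r['conf'],2),(np.array(r['centre'])*[560,420]).round(0),onplane(p,r['centre'],z).round(3)[:2])
E
```

```text
{'clock': 0.0, 'joints': array([-1.31460255,  0.43521259,  0.02500254,  1.57409201, -0.01157618,
        1.13398449, -0.07508876]), 'dq': array([-0.00106904,  0.00163711, -0.00053835, -0.00103391,  0.00275466,
        0.00100318, -0.00038981]), 'joint_efforts': array([-3.64398575e-04, -6.67855740e+01,  9.84869041e-01, -3.14454103e+01,
       -6.05722144e-02,  4.30229539e-02,  1.79041108e-04]), 'position': array([0.21936587, 0.58470093, 0.22595374]), 'ee_rot': array([-5.60671479e-01, -3.09105121e+00,  2.43241632e-03]), 'force': array([-0.50050376,  0.70378335,  0.4825778 ]), 'ft_torque': array([ 0.01062008, -0.01672314, -0.03994398]), 'gripper_force': 0.0, 'width': 0.9981886480239129}
scene [ 1.217 -0.19   0.582] [-0.79  0.13 -0.59]
objective_yellow 0.58 [209. 218.] [ 0.458 -0.248]
objective_blue 0.92 [245. 271.] [ 0.651 -0.178]
objective_green 0.56 [291. 208.] [ 0.454 -0.044]
eyepiece 0.95 [246. 238.] [ 0.546 -0.165]
mouse 0.68 [168. 204.] [ 0.384 -0.351]
mouse 0.6 [137. 248.] [ 0.542 -0.406]
holder_red 0.54 [379. 189.] [0.427 0.196]
holder_yellow 0.63 [389. 209.] [0.515 0.188]
holder_yellow 0.19 [388. 212.] [0.525 0.182]
holder_blue 0.81 [400. 230.] [0.593 0.183]
case 0.8 [390. 216.] [0.525 0.188]
top [ 0.39  -0.093  1.002] [ 0.15  0.02 -0.99]
objective_red 0.5 [277. 186.] [ 0.608 -0.05 ]
objective_yellow 0.52 [353. 246.] [ 0.445 -0.249]
objective_blue 0.75 [325. 166.] [ 0.663 -0.18 ]
objective_green 0.52 [270. 246.] [ 0.448 -0.031]
eyepiece 0.67 [323. 212.] [ 0.536 -0.171]
mouse 0.96 [395. 275.] [ 0.368 -0.353]
mouse 0.91 [408. 214.] [ 0.528 -0.397]
holder_red 0.93 [182. 252.] [0.432 0.199]
holder_red 0.29 [191. 187.] [0.604 0.181]
holder_yellow 0.93 [187. 220.] [0.517 0.189]
holder_blue 0.58 [191. 191.] [0.596 0.179]
holder_blue 0.45 [181. 251.] [0.434 0.201]
case 0.9 [188. 224.] [0.508 0.188]
wrist [0.142 0.614 0.384] [ 0.29 -0.11 -0.95]
```

View pics/scene0.png

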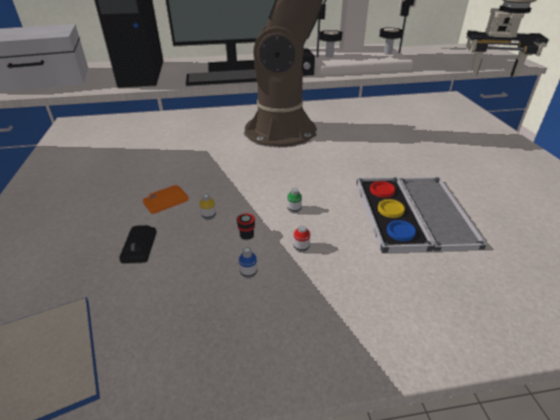

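View pics/top0.png

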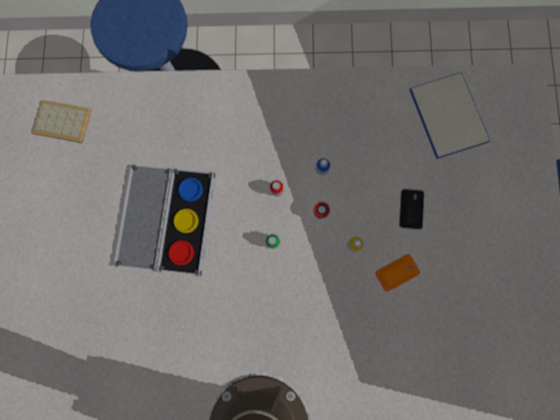

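Both views agree. Holder order along +x is red, yellow, blue: top view (181,252), (186,221), (190,189). The objectives in the top view are red (277,187), blue (323,165), yellow (357,243) and green (272,241). The eyepiece is at (322,210). Next I'll move over the case for a wrist view.

>>> carry_out(
  claw=[9,9,9,9,9,9,9,9,9,9,9,9,9],
  delta_pos=[
    [-3.5,-2.2,0],
    [-3.5,-2.2,0],
    [-3.5,-2.2,0],
    [-3.5,-2.2,0],
    [-3.5,-2.2,0],
    [-3.5,-2.2,0],
    [-3.5,-2.2,0],
    [-3.5,-2.2,0],
    [-3.5,-2.2,0],
    [-3.5,-2.2,0],
    [-3.5,-2.2,0],
    [-2.5,-2.2,0],
    [0,0,0],
  ],
  angular=[
    [0,0,0],
    [0,0,0],
    [0,0,0],
    [0,0,0],
    [0,0,0],
    [0,0,0],
    [0,0,0],
    [0,0,0],
    [0,0,0],
    [0,0,0],
    [0,0,0],
    [0,0,0],
    [0,0,0],
  ],
)

```text
clock: 2.95
position: [0.5132, 0.1884, 0.227]
ee_rot: [0.572, 3.087, -0.003]
force: [-0.6, -0.0, 0.2]
width: 0.98
gripper_force: 0.0
```

Run:
```python
from h import *
s=arm.observe(); print(s['clock'],s['position'],s['ee_rot'])
p=arm.get_image('wrist'); save(p,'w1')
for k in N[6:]:
    for r in arm.place_of(k,p)[:2]: print(k,round(r['conf'],2),(np.array(r['centre'])*[560,420]).round(0),onplane(p,r['centre'],.012).round(4)[:2])
    for r in arm.trace(k,p)[:1]: print('  trace centre @rim',(np.array(r['centre'])*[560,420]).round(0),onplane(p,r['centre'],.023).round(4)[:2])
```

```text
2.95 [0.51324191 0.18840455 0.22699431] [ 5.72428874e-01  3.08695442e+00 -2.87740044e-03]
holder_red 0.93 [267. 111.] [0.4317 0.2022]
  trace centre @rim [268. 111.] [0.4325 0.203 ]
holder_yellow 0.73 [283. 182.] [0.516  0.1892]
  trace centre @rim [285. 179.] [0.5117 0.1932]
holder_blue 0.93 [299. 237.] [0.592  0.1831]
  trace centre @rim [303. 242.] [0.5966 0.1859]
  trace centre @rim [344. 146.] [0.4999 0.2708]
```

View pics/w1.png

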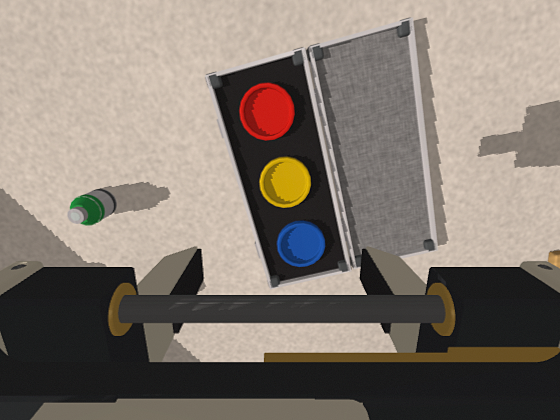

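The wrist view shows red (267,111), yellow (283,182) and blue (299,240) holders in the case, with green at (95,205). Next I'll take a view over the objectives.

>>> carry_out(
  claw=[9,9,9,9,9,9,9,9],
  delta_pos=[
    [-3,-3,0],
    [-3,-3,0],
    [-3,-3,0],
    [-3,-3,0],
    [-3,-3,0],
    [-3,-3,0],
    [-2,-3,0],
    [0,0,0],
  ],
  angular=[
    [0,0,0],
    [0,0,0],
    [0,0,0],
    [0,0,0],
    [0,0,0],
    [0,0,0],
    [0,0,0],
    [0,0,0],
  ],
)

```text
clock: 4.2
position: [0.6244, -0.0797, 0.2267]
ee_rot: [0.572, 3.088, -0.006]
force: [-0.6, 0.2, 0.3]
width: 0.984
gripper_force: 0.0
```

Run:
```python
from h import *
s=arm.observe(); print(s['clock'],s['position'],s['ee_rot'])
p=arm.get_image('wrist'); save(p,'w2'); print(p['T'][:3,3])
for k in N:
    z=.012 if 'holder' in k else 0
    for r in arm.place_of(k,p)[:2]: print(k,round(r['conf'],2),(np.array(r['centre'])*[560,420]).round(0),onplane(p,r['centre'],z).round(4)[:2])
    if 'holder' in k:
      for r in arm.trace(k,p)[:1]: print('  trace centre @rim',(np.array(r['centre'])*[560,420]).round(0),onplane(p,r['centre'],.023).round(4)[:2])
```

```text
4.2 [ 0.6244421  -0.07967351  0.22670018] [ 0.57201712  3.08804596 -0.00581691]
[ 0.54758369 -0.04961625  0.38427969]
objective_red 0.74 [298. 150.] [ 0.5994 -0.0484]
objective_yellow 0.77 [93. 90.] [ 0.4484 -0.2483]
objective_blue 0.64 [222. 226.] [ 0.6567 -0.1768]
objective_green 0.82 [264.  26.] [ 0.459  -0.0367]
eyepiece 0.68 [191. 135.] [ 0.5352 -0.1637]
mouse 0.9 [ 29. 205.] [ 0.5398 -0.4015]
  trace centre @rim [488.   9.] [0.5315 0.18  ]
holder_blue 0.57 [492.  75.] [0.5965 0.1811]
  trace centre @rim [497.  73.] [0.5951 0.1788]
case 0.61 [491.  75.] [0.5978 0.1871]
```

View pics/w2.png

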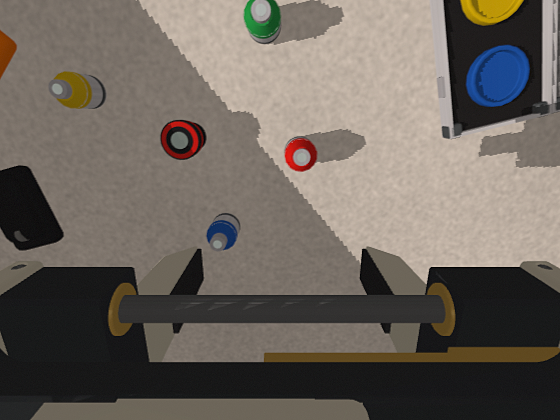

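The picture shows red at (302,155), blue (222,232), yellow (75,90), green (263,18), and eyepiece (182,139). I'll take a second wrist viewpoint to triangulate, fitting silhouettes in both.

```bash
cat > m.py <<'E'
from h import *
import pickle,sys
def grab(tag,cam='wrist'):
    p=arm.get_image(cam); d=dict(mtx=p['mtx'],T=p['T'],m={})
    for k in N[:3]+N[6:9]:
        r=arm.trace(k,p)
        if r and r[0]['conf']>.4: d['m'][k]=r[0]['region']
    save(p,tag); pickle.dump(d,open(tag+'.pkl','wb')); return d
top=dict(red=.056,yellow=.060,blue=.064)
def rings(k):
    if 'holder' in k: return [(0,.031),(.011,.031)]
    return [(0,.015),(.005,.015),(.005,.018),(.042,.018),(.052,.011),(.052,.009),(top[k[10:]],.009)]
def sil(d,k,X):
    a=np.linspace(0,2*np.pi,40); P=np.vstack([np.c_[r*np.cos(a),r*np.sin(a),0*a+z] for z,r in rings(k)])+X
    R=d['T'][:3,:3]; c=(P-d['T'][:3,3])@R; u=c@d['mtx'].T; u=u[:,:2]/u[:,2:]
    im=np.zeros((1680,2240),np.uint8); 
    rr=np.array([cv2.convexHull((u[i*40:i*40+80]*4).astype(np.int32)) for i in range(len(rings(k))-1)],dtype=object)
    for i in range(len(rings(k))-1): cv2.fillPoly(im,[cv2.convexHull((u[i*40:i*40+80]*4).astype(np.int32))],255)
    return cv2.resize(im,(560,420),interpolation=cv2.INTER_AREA)/255.
def fit(k,ds,X0):
    from scipy.optimize import minimize
    ds=[d for d in ds if k in d['m']]
    f=lambda X:sum(np.abs(sil(d,k,X)-d['m'][k]).sum()/d['m'][k].sum() for d in ds)
    S=np.array([X0]+[np.array(X0)+v for v in np.eye(3)*.008])
    r=minimize(f,X0,method='Nelder-Mead',options=dict(initial_simplex=S,xatol=2e-4,fatol=1e-3,maxiter=90))
    return r.x,r.fun,len(ds)
E
python3 -c "
from m import *
print(grab('a')['m'].keys())"
```

```text
dict_keys(['objective_red', 'objective_yellow', 'objective_blue', 'holder_yellow', 'holder_blue'])
```

>>> carry_out(
  claw=[9,9,9,9,9],
  delta_pos=[
    [-1,-3,0],
    [-1,-3,0],
    [-1,-3,0],
    [-1,-3,0],
    [0,0,0],
  ],
  angular=[
    [0,0,0],
    [0,0,0],
    [0,0,0],
    [0,0,0],
    [0,0,0],
  ],
)

```text
clock: 5.75
position: [0.618, -0.2058, 0.2269]
ee_rot: [0.572, 3.089, -0.006]
force: [-0.2, -0.5, -0.6]
width: 0.978
gripper_force: 0.0
```

Run:
```python
from m import *
b=grab('b'); t=grab('t','top'); s=grab('s','scene'); a=pickle.load(open('a.pkl','rb'))
g=dict(objective_red=(.6,-.048,0),objective_yellow=(.448,-.248,0),objective_blue=(.657,-.177,0),holder_red=(.432,.201,.012),holder_yellow=(.515,.19,.012),holder_blue=(.595,.182,.012))
for k in g:
    print(k,[k in d['m'] for d in (a,b,t,s)])
    for ds in ([a,b],[t,s],[a,b,t,s]):
        if any(k in d['m'] for d in ds):
            x,f,n=fit(k,ds,g[k]); print('  ',x.round(4),round(f/n,3),n)
```

```text
objective_red [True, True, True, True]
   [ 6.005e-01 -4.780e-02 -3.000e-04] 0.036 2
   [ 0.5995 -0.0487 -0.0027] 0.094 2
   [ 0.6005 -0.0481 -0.0011] 0.079 4
objective_yellow [True, True, False, True]
   [ 0.4507 -0.249   0.    ] 0.03 2
   [ 0.4527 -0.2493 -0.0012] 0.09 1
   [ 0.4503 -0.2498 -0.0014] 0.053 3
objective_blue [True, True, False, True]
   [ 6.574e-01 -1.702e-01 -6.000e-04] 0.052 2
   [ 0.6564 -0.1705 -0.0016] 0.041 1
   [ 6.574e-01 -1.702e-01 -6.000e-04] 0.05 3
holder_red [False, True, True, True]
   [0.432 0.201 0.012] 1.0 1
   [0.4322 0.2007 0.0075] 0.15 2
   [0.4322 0.2007 0.0075] 0.433 3
holder_yellow [True, False, True, True]
   [0.5159 0.198  0.0029] 0.018 1
   [0.5159 0.1911 0.0094] 0.143 2
   [0.5161 0.1929 0.0108] 0.111 3
holder_blue [True, False, True, True]
   [ 46.3345  13.6127 -83.4101] 1.0 1
   [0.5988 0.1817 0.0091] 0.068 2
   [0.5986 0.1818 0.0086] 1.05 3
```

Fits are within 1–2 mm, with the undersides at z≈0. Holders are red (.432,.201), yellow (.516,.192) and blue (.599,.182). I'll grasp blue first.

>>> carry_out(
  claw=[9,9,9,9,9,9,9,9,9,9,2.5,2.5,2.5,2.5,2.5,2.5,2.5,2.5],
  delta_pos=[
    [-1.2,2.4,3],
    [-1.2,2.3,3],
    [0,0,3],
    [0,0,3],
    [0,0,3],
    [0,0,3],
    [0,0,1.2],
    [0,0,1.2],
    [0,0,1.2],
    [0,0,0],
    [0,0,0],
    [0,0,0],
    [0,0,0],
    [0,0,0],
    [0,0,0],
    [0,0,0],
    [0,0,0],
    [0,0,0],
  ],
  angular=[
    [0,0,0],
    [0,0,0],
    [0,0,0],
    [0,0,0],
    [0,0,0],
    [0,0,0],
    [0,0,0],
    [0,0,0],
    [0,0,0],
    [0,0,0],
    [0,0,0],
    [0,0,0],
    [0,0,0],
    [0,0,0],
    [0,0,0],
    [0,0,0],
    [0,0,0],
    [0,0,0],
  ],
  force=20,
)

```text
clock: 8.6
position: [0.6584, -0.1643, 0.0109]
ee_rot: [0.561, 3.091, -0.001]
force: [-1.3, -1.1, 2.0]
width: 0.39
gripper_force: 20.0
```

>>> carry_out(
  claw=[2.5,2.5,2.5,2.5,2.5,2.5,2.5,2.5,2.5,2.5,2.5,2.5,2.5,2.5,2.5,2.5,2.5,2.5,2.5,2.5],
  delta_pos=[
    [0,0,-1],
    [0,0,-2],
    [0,0,-3],
    [0,0,-3],
    [0,0,-3],
    [0.7,1.3,0],
    [1.5,2.5,0],
    [1.5,2.5,0],
    [1.5,2.5,0],
    [1.5,2.5,0],
    [1.5,2.5,0],
    [1.5,2.5,0],
    [1.5,2.5,0],
    [1.5,2.5,0],
    [1.5,2.5,0],
    [1.5,2.5,0],
    [1.5,2.5,0],
    [0.7,1.5,0],
    [0,0,0],
    [0,0,0],
  ],
  angular=[
    [0,0,0],
    [0,0,0],
    [0,0,0],
    [0,0,0],
    [0,0,0],
    [0,0,0],
    [0,0,0],
    [0,0,0],
    [0,0,0],
    [0,0,0],
    [0,0,0],
    [0,0,0],
    [0,0,0],
    [0,0,0],
    [0,0,0],
    [0,0,0],
    [0,0,0],
    [0,0,0],
    [0,0,0],
    [0,0,0],
  ],
)

```text
clock: 10.6
position: [0.5972, 0.1823, 0.1305]
ee_rot: [-0.56, -3.091, 0.001]
force: [0.4, -0.7, -2.5]
width: 0.393
gripper_force: 20.0
```

Run:
```python
from m import *
o=arm.observe();print(o['position'],o['ee_rot'],o['width'])
c=grab('c'); 
g=dict(objective_blue=tuple(o['position']+[0,0,-.011]),holder_red=(.432,.201,.012),holder_yellow=(.516,.191,.012),holder_blue=(.599,.182,.012))
for k in g:
    if k in c['m']: x,f,n=fit(k,[c],g[k]); print(k,x.round(4),round(f/n,3),n)
p=arm.get_image('wrist')
for k in N[6:9]:
    for r in arm.place_of(k,p)[:2]: print(k,round(r['conf'],2),onplane(p,r['centre'],.012).round(4)[:2])
```

```text
[0.59716547 0.18228023 0.13049877] [-5.60353553e-01 -3.09104821e+00  1.39060503e-03] 0.3926095792848448
objective_blue [0.5978 0.1823 0.1194] 0.384 1
holder_red [0.4312 0.2014 0.006 ] 0.018 1
holder_yellow [0.5168 0.1914 0.0073] 0.018 1
holder_blue [0.6014 0.1813 0.0063] 0.098 1
holder_red 0.68 [0.4327 0.1991]
holder_yellow 0.83 [0.5144 0.1911]
holder_blue 0.89 [0.5967 0.1818]
```

View pics/c.png

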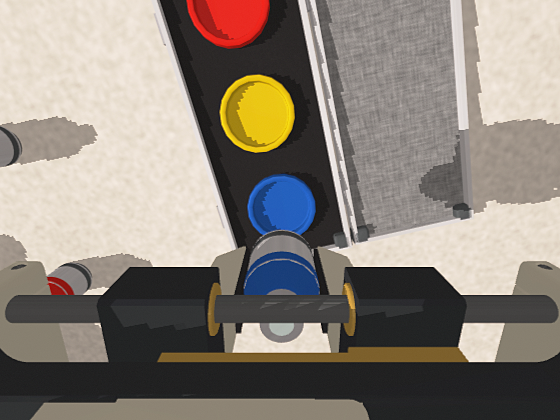

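The blue objective is held upright at (282,285), just above the blue holder at (282,207), and the case fit matches. Lowering it now.

>>> carry_out(
  claw=[2.5,2.5,2.5,2.5,2.5,2.5,2.5,2.5,2.5,2.5,2.5,2.5],
  delta_pos=[
    [-0.2,0,1],
    [0,0,2],
    [0,0,2],
    [0,0,2],
    [0,0,1],
    [0,0,1],
    [0,0,0.5],
    [0,0,0.3],
    [0,0,0.2],
    [0,0,0.1],
    [0,0,0.1],
    [0,0,0],
  ],
  angular=[
    [0,0,0],
    [0,0,0],
    [0,0,0],
    [0,0,0],
    [0,0,0],
    [0,0,0],
    [0,0,0],
    [0,0,0],
    [0,0,0],
    [0,0,0],
    [0,0,0],
    [0,0,0],
  ],
)

```text
clock: 12.35
position: [0.5993, 0.1823, 0.029]
ee_rot: [0.561, 3.091, 0.0]
force: [0.2, -0.6, -1.4]
width: 0.385
gripper_force: 20.0
```

>>> carry_out(
  claw=[2.5,2.5,2.5,2.5],
  delta_pos=[
    [0,0,0.1],
    [0,0,0.1],
    [0,0,0.05],
    [0,0,0],
  ],
  angular=[
    [0,0,0],
    [0,0,0],
    [0,0,0],
    [0,0,0],
  ],
)

```text
clock: 12.75
position: [0.5991, 0.1822, 0.0261]
ee_rot: [-0.561, -3.091, 0.0]
force: [0.7, -0.7, -2.6]
width: 0.388
gripper_force: 20.0
```

>>> carry_out(
  claw=[2.5,2.5,2.5],
  delta_pos=[
    [0,0,0.05],
    [0,0,0.05],
    [0,0,0],
  ],
  angular=[
    [0,0,0],
    [0,0,0],
    [0,0,0],
  ],
)

```text
clock: 13.05
position: [0.5992, 0.1822, 0.0258]
ee_rot: [0.561, 3.091, 0.0]
force: [-2.1, -1.1, 4.4]
width: 0.385
gripper_force: 20.0
```

Contact felt (force went from −2.6 to +4.4 N). Release and rise, then a view toward red.

>>> carry_out(
  claw=[4,5,6,7,7,7,7,7,9,9,9,9],
  delta_pos=[
    [0,0,0],
    [0,0,0],
    [0,0,0],
    [0,0,0],
    [0,0,0],
    [0,0,-0.5],
    [0,0,-1.5],
    [0,0,-3],
    [0,0,-4],
    [0,0,-4],
    [0,0,-2],
    [0,0,0],
  ],
  angular=[
    [0,0,0],
    [0,0,0],
    [0,0,0],
    [0,0,0],
    [0,0,0],
    [0,0,0],
    [0,0,0],
    [0,0,0],
    [0,0,0],
    [0,0,0],
    [0,0,0],
    [0,0,0],
  ],
)

```text
clock: 14.25
position: [0.6013, 0.1826, 0.1803]
ee_rot: [0.56, 3.085, 0.006]
force: [0.8, -0.4, 0.0]
width: 0.979
gripper_force: 0.0
```

Run:
```python
from m import *
o=arm.observe();print(o['clock'],o['position'],o['ee_rot'],o['width'])
c=grab('d')
for k,x0 in dict(objective_blue=(.599,.182,.015),objective_red=(.6,-.048,0)).items():
    if k in c['m']: x,f,n=fit(k,[c],x0); print(k,x.round(4),round(f/n,3),n)
```

```text
14.25 [0.60133658 0.18263456 0.18027177] [0.55997831 3.08490398 0.00628881] 0.979097374448858
objective_blue [0.5998 0.1827 0.0173] 0.027 1
objective_red [ 0.6166 -0.1167 -0.0951] 0.309 1
```

View pics/d.png

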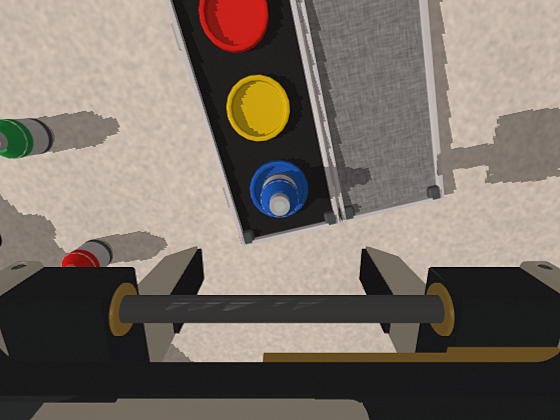

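The blue objective stands centred and upright in its holder at (279,190). Next is red.

>>> carry_out(
  claw=[9,9,9,9,9,9,9,9,9,9,9,9,9,9,9,9,9],
  delta_pos=[
    [-1,-2.7,0],
    [-1,-2.7,0],
    [-1,-2.7,0],
    [-1,-2.7,0],
    [-1,-2.7,0],
    [-1,-2.7,0],
    [-1,-2.7,0],
    [-1,-2.7,0],
    [0,0,0],
    [0,0,3],
    [0,0,3],
    [0,0,3],
    [0,0,3],
    [0,0,2],
    [0,0,1.5],
    [0,0,1.4],
    [0,0,0],
  ],
  angular=[
    [0,0,0],
    [0,0,0],
    [0,0,0],
    [0,0,0],
    [0,0,0],
    [0,0,0],
    [0,0,0],
    [0,0,0],
    [0,0,0],
    [0,0,0],
    [0,0,0],
    [0,0,0],
    [0,0,0],
    [0,0,0],
    [0,0,0],
    [0,0,0],
    [0,0,0],
  ],
)

```text
clock: 16.3
position: [0.5971, -0.0478, 0.0045]
ee_rot: [-0.56, -3.089, 0.001]
force: [-1.2, 0.2, -0.4]
width: 0.982
gripper_force: 0.0
```

>>> carry_out(
  claw=[2.5,2.5,2.5,2.5,2.5,2.5,2.5,2.5],
  delta_pos=[
    [0,0,0],
    [0,0,0],
    [0,0,0],
    [0,0,0],
    [0,0,0],
    [0,0,0],
    [0,0,0],
    [0,0,0],
  ],
  angular=[
    [0,0,0],
    [0,0,0],
    [0,0,0],
    [0,0,0],
    [0,0,0],
    [0,0,0],
    [0,0,0],
    [0,0,0],
  ],
  force=20,
)

```text
clock: 17.1
position: [0.5982, -0.0481, 0.0063]
ee_rot: [0.561, 3.091, 0.0]
force: [-0.5, 0.9, 0.8]
width: 0.388
gripper_force: 20.0
```

The grasp is 5 mm too low to clear the holder rim when placing, so I'll regrasp higher.

>>> carry_out(
  claw=[4,5,6,6,6,6,6,6,2.5,2.5,2.5,2.5,2.5,2.5],
  delta_pos=[
    [0,0,0],
    [0,0,0],
    [0,0,0],
    [0,0,0],
    [0,0,-0.3],
    [0,0,-0.3],
    [0,0,0],
    [0,0,0],
    [0,0,0],
    [0,0,0],
    [0,0,0],
    [0,0,0],
    [0,0,0],
    [0,0,0],
  ],
  angular=[
    [0,0,0],
    [0,0,0],
    [0,0,0],
    [0,0,0],
    [0,0,0],
    [0,0,0],
    [0,0,0],
    [0,0,0],
    [0,0,0],
    [0,0,0],
    [0,0,0],
    [0,0,0],
    [0,0,0],
    [0,0,0],
  ],
)

```text
clock: 18.5
position: [0.5981, -0.0481, 0.0122]
ee_rot: [-0.561, -3.091, -0.0]
force: [0.3, 0.2, -1.3]
width: 0.39
gripper_force: 20.0
```

>>> carry_out(
  claw=[2.5,2.5,2.5,2.5,2.5,2.5,2.5,2.5,2.5,2.5,2.5,2.5,2.5,2.5,2.5,2.5,2.5,2.5,2.5,2.5],
  delta_pos=[
    [0,0,-1],
    [0,0,-2],
    [0,0,-3],
    [0,0,-3],
    [0,0,-3],
    [1,0.7,0],
    [2,1.4,0],
    [2,1.4,0],
    [2,1.4,0],
    [2,1.4,0],
    [2,1.4,0],
    [2,1.4,0],
    [2,1.4,0],
    [2,1.4,0],
    [2,1.4,0],
    [2,1.4,0],
    [2,1.4,0],
    [1.5,1.3,0],
    [0,0,0],
    [0,0,0],
  ],
  angular=[
    [0,0,0],
    [0,0,0],
    [0,0,0],
    [0,0,0],
    [0,0,0],
    [0,0,0],
    [0,0,0],
    [0,0,0],
    [0,0,0],
    [0,0,0],
    [0,0,0],
    [0,0,0],
    [0,0,0],
    [0,0,0],
    [0,0,0],
    [0,0,0],
    [0,0,0],
    [0,0,0],
    [0,0,0],
    [0,0,0],
  ],
)

```text
clock: 20.5
position: [0.4293, 0.2009, 0.1321]
ee_rot: [-0.559, -3.091, 0.0]
force: [0.2, -0.5, -1.5]
width: 0.392
gripper_force: 20.0
```

Run:
```python
from m import *
o=arm.observe();print(o['clock'],o['position'],o['ee_rot'],o['width'])
c=grab('e')
for k,x0 in dict(objective_red=tuple(o['position']-[-.002,0,.012]),holder_yellow=(.516,.191,.012)).items():
    if k in c['m']: x,f,n=fit(k,[c],x0); print(k,x.round(4),round(f/n,3),n)
p=arm.get_image('wrist')
for k in N[6:9]:
    for r in arm.place_of(k,p)[:2]: print(k,round(r['conf'],2),onplane(p,r['centre'],.012).round(4)[:2])
```

```text
20.5 [0.42932946 0.20090341 0.13212889] [-5.58539942e-01 -3.09124246e+00  4.72088133e-04] 0.3918275598741295
objective_red [0.442  0.1972 0.0839] 0.295 1
holder_red 0.62 [0.4312 0.2002]
holder_yellow 0.38 [0.5998 0.1825]
holder_blue 0.72 [0.5976 0.1828]
```

View pics/e.png

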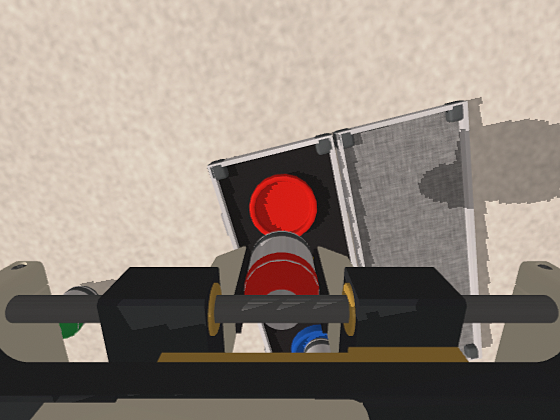

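The red objective is held upright at (282,270), aligned with the red holder at (283,206). Lowering.

>>> carry_out(
  claw=[2.5,2.5,2.5,2.5,2.5,2.5,2.5,2.5,2.5,2.5,2.5,2.5,2.5],
  delta_pos=[
    [-0.1,0,1],
    [0,0,2],
    [0,0,2],
    [0,0,2],
    [0,0,1],
    [0,0,1],
    [0,0,0.5],
    [0,0,0.3],
    [0,0,0.2],
    [0,0,0.1],
    [0,0,0.1],
    [0,0,0.1],
    [0,0,0],
  ],
  angular=[
    [0,0,0],
    [0,0,0],
    [0,0,0],
    [0,0,0],
    [0,0,0],
    [0,0,0],
    [0,0,0],
    [0,0,0],
    [0,0,0],
    [0,0,0],
    [0,0,0],
    [0,0,0],
    [0,0,0],
  ],
)

```text
clock: 22.35
position: [0.4309, 0.2005, 0.0293]
ee_rot: [0.561, 3.091, 0.0]
force: [0.6, -1.1, -1.5]
width: 0.391
gripper_force: 20.0
```

>>> carry_out(
  claw=[2.5,2.5],
  delta_pos=[
    [0,0,0.05],
    [0,0,0],
  ],
  angular=[
    [0,0,0],
    [0,0,0],
  ],
)

```text
clock: 22.55
position: [0.4308, 0.2005, 0.0288]
ee_rot: [0.561, 3.091, 0.0]
force: [0.1, 0.5, -1.6]
width: 0.387
gripper_force: 20.0
```

>>> carry_out(
  claw=[2.5,2.5,2.5,2.5],
  delta_pos=[
    [0,0,0.1],
    [0,0,0.05],
    [0,0,0.05],
    [0,0,0],
  ],
  angular=[
    [0,0,0],
    [0,0,0],
    [0,0,0],
    [0,0,0],
  ],
)

```text
clock: 22.95
position: [0.4308, 0.2005, 0.027]
ee_rot: [-0.561, -3.091, -0.0]
force: [-1.4, -0.6, 5.8]
width: 0.384
gripper_force: 20.0
```

Contact. Release and rise.

>>> carry_out(
  claw=[4,5,6,7,7,7,7,7,9,9,9,9,9],
  delta_pos=[
    [0,0,0],
    [0,0,0],
    [0,0,0],
    [0,0,0],
    [0,0,0],
    [0,0,-0.5],
    [0,0,-1.5],
    [0,0,-3],
    [0,0,-4],
    [0,0,-4],
    [0,0,-2],
    [0,0,0],
    [0,0,0],
  ],
  angular=[
    [0,0,0],
    [0,0,0],
    [0,0,0],
    [0,0,0],
    [0,0,0],
    [0,0,0],
    [0,0,0],
    [0,0,0],
    [0,0,0],
    [0,0,0],
    [0,0,0],
    [0,0,0],
    [0,0,0],
  ],
)

```text
clock: 24.25
position: [0.4308, 0.2005, 0.177]
ee_rot: [0.56, 3.091, 0.001]
force: [0.3, 0.2, -0.8]
width: 0.976
gripper_force: 0.0
```

Run:
```python
from m import *
o=arm.observe();print(o['clock'],o['position'],o['ee_rot'],o['width'])
c=grab('f')
for k,x0 in dict(objective_red=(.432,.2,.015)).items():
    if k in c['m']: x,f,n=fit(k,[c],x0); print(k,x.round(4),round(f/n,3),n)
```

```text
24.25 [0.43078691 0.2005082  0.17696171] [5.60394234e-01 3.09064685e+00 1.23311531e-03] 0.9755619967480414
objective_red [0.433  0.2003 0.0152] 0.027 1
```

Red is seated at (.433,.200,.015). Next is yellow.

>>> carry_out(
  claw=[9,9,9,9,9,9,9,9,9,9,9,9,9,9,9,9],
  delta_pos=[
    [-1.3,-3,0],
    [-1.3,-3,0],
    [-1.3,-3,0],
    [-1.3,-3,0],
    [-1.3,-3,0],
    [-1.3,-3,0],
    [-1.3,-3,0],
    [-1.3,-3,0],
    [-1.3,-3,0],
    [-1.3,-3,0],
    [-1.3,-3,0],
    [-1.3,-3,0],
    [-1.2,-3,0],
    [-0.9,-2.4,0],
    [0,0,0],
    [0,0,0],
  ],
  angular=[
    [0,0,0],
    [0,0,0],
    [0,0,0],
    [0,0,0],
    [0,0,0],
    [0,0,0],
    [0,0,0],
    [0,0,0],
    [0,0,0],
    [0,0,0],
    [0,0,0],
    [0,0,0],
    [0,0,0],
    [0,0,0],
    [0,0,0],
    [0,0,0],
  ],
)

```text
clock: 26.2
position: [0.4508, -0.2495, 0.1762]
ee_rot: [-0.563, -3.09, -0.0]
force: [0.8, -0.1, 0.8]
width: 0.979
gripper_force: 0.0
```

Run:
```python
from m import *
o=arm.observe();print(o['clock'],o['position'],o['ee_rot'],o['width'])
c=grab('g')
for k,x0 in dict(objective_yellow=(.4507,-.249,0)).items():
    if k in c['m']: x,f,n=fit(k,[c],x0); print(k,x.round(4),round(f/n,3),n)
```

```text
26.2 [ 0.45077035 -0.24950016  0.17623061] [-5.62759328e-01 -3.08972777e+00 -1.75085071e-04] 0.9785200394795799
```

View pics/g.png

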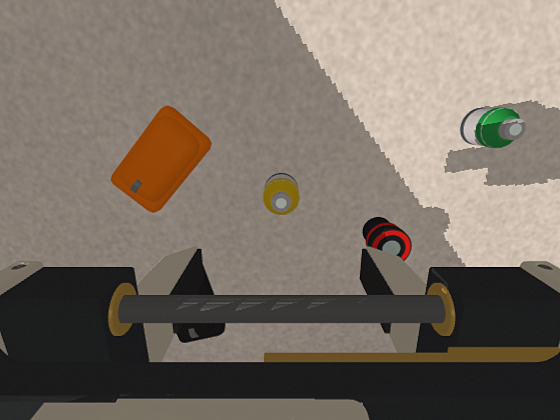

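Yellow sits centred between the fingers at (281,195). The eyepiece (388,240) and the orange mouse look-alike are clear of them.

>>> carry_out(
  claw=[9,9,9,9,9,9,9,9,9],
  delta_pos=[
    [0,0,2],
    [0,0,3],
    [0,0,3],
    [0,0,3],
    [0,0,2.5],
    [0,0,1.5],
    [0,0,1.2],
    [0,0,0],
    [0,0,0],
  ],
  angular=[
    [0,0,0],
    [0,0,0],
    [0,0,0],
    [0,0,0],
    [0,0,0],
    [0,0,0],
    [0,0,0],
    [0,0,0],
    [0,0,0],
  ],
)

```text
clock: 27.45
position: [0.4514, -0.2494, 0.0151]
ee_rot: [0.56, 3.091, -0.0]
force: [0.7, -0.1, 0.1]
width: 0.981
gripper_force: 0.0
```

>>> carry_out(
  claw=[9,6,2.5,2.5,2.5,2.5,2.5,2.5,2.5,2.5],
  delta_pos=[
    [0,0,0.3],
    [0,0,0],
    [0,0,0],
    [0,0,0],
    [0,0,0],
    [0,0,0],
    [0,0,0],
    [0,0,0],
    [0,0,0],
    [0,0,0],
  ],
  angular=[
    [0,0,0],
    [0,0,0],
    [0,0,0],
    [0,0,0],
    [0,0,0],
    [0,0,0],
    [0,0,0],
    [0,0,0],
    [0,0,0],
    [0,0,0],
  ],
  force=20,
)

```text
clock: 28.45
position: [0.4512, -0.2494, 0.0117]
ee_rot: [0.561, 3.091, -0.0]
force: [0.1, 0.2, 0.4]
width: 0.388
gripper_force: 20.0
```

>>> carry_out(
  claw=[2.5,2.5,2.5,2.5,2.5],
  delta_pos=[
    [0,0,-1],
    [0,0,-2],
    [0,0,-3],
    [0,0,-3],
    [0,0,-3],
  ],
  angular=[
    [0,0,0],
    [0,0,0],
    [0,0,0],
    [0,0,0],
    [0,0,0],
  ],
)

```text
clock: 28.95
position: [0.4507, -0.2493, 0.1334]
ee_rot: [-0.561, -3.091, -0.0]
force: [0.5, -0.2, -1.2]
width: 0.385
gripper_force: 20.0
```

>>> carry_out(
  claw=[2.5,2.5,2.5,2.5,2.5,2.5,2.5,2.5,2.5,2.5,2.5,2.5,2.5,2.5,2.5,2.5,2.5,2.5],
  delta_pos=[
    [0.3,1.5,0],
    [0.6,2.8,0],
    [0.6,2.8,0],
    [0.6,2.8,0],
    [0.6,2.8,0],
    [0.6,2.8,0],
    [0.6,2.8,0],
    [0.6,2.8,0],
    [0.6,2.8,0],
    [0.6,2.8,0],
    [0.6,2.8,0],
    [0.6,2.8,0],
    [0.6,2.8,0],
    [0.6,2.8,0],
    [0.6,2.8,0],
    [0.7,2.8,0],
    [0,0,0],
    [0,0,0],
  ],
  angular=[
    [0,0,0],
    [0,0,0],
    [0,0,0],
    [0,0,0],
    [0,0,0],
    [0,0,0],
    [0,0,0],
    [0,0,0],
    [0,0,0],
    [0,0,0],
    [0,0,0],
    [0,0,0],
    [0,0,0],
    [0,0,0],
    [0,0,0],
    [0,0,0],
    [0,0,0],
    [0,0,0],
  ],
)

```text
clock: 30.75
position: [0.5156, 0.1913, 0.132]
ee_rot: [-0.559, -3.091, 0.001]
force: [0.5, -0.1, -1.7]
width: 0.388
gripper_force: 20.0
```

Run:
```python
from h import *
o=arm.observe();print(o['clock'],o['position'],o['ee_rot'],o['width'])
p=arm.get_image('wrist'); save(p,'i')
for k in N[6:9]:
    for r in arm.place_of(k,p)[:2]: print(k,round(r['conf'],2),onplane(p,r['centre'],.012).round(4)[:2])
```

```text
30.75 [0.51561719 0.19133655 0.13201078] [-5.58513496e-01 -3.09145588e+00  5.61785844e-04] 0.38821685692088037
holder_yellow 0.84 [0.5116 0.1922]
```

View pics/i.png

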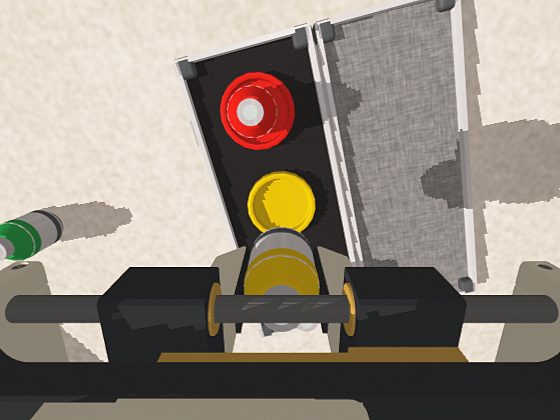

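Yellow hangs upright at (282,265), aligned with its holder at (282,202). Red stands in its holder at (257,110). Lowering.

>>> carry_out(
  claw=[2.5,2.5,2.5,2.5,2.5,2.5,2.5,2.5,2.5,2.5,2.5,2.5,2.5],
  delta_pos=[
    [0,0,1],
    [0,0,2],
    [0,0,2],
    [0,0,2],
    [0,0,1],
    [0,0,1],
    [0,0,0.5],
    [0,0,0.3],
    [0,0,0.2],
    [0,0,0.1],
    [0,0,0.1],
    [0,0,0.1],
    [0,0,0],
  ],
  angular=[
    [0,0,0],
    [0,0,0],
    [0,0,0],
    [0,0,0],
    [0,0,0],
    [0,0,0],
    [0,0,0],
    [0,0,0],
    [0,0,0],
    [0,0,0],
    [0,0,0],
    [0,0,0],
    [0,0,0],
  ],
)

```text
clock: 32.25
position: [0.5159, 0.191, 0.0288]
ee_rot: [0.561, 3.091, 0.0]
force: [0.5, -0.0, -2.1]
width: 0.387
gripper_force: 20.0
```

>>> carry_out(
  claw=[2.5,2.5,2.5,2.5],
  delta_pos=[
    [0,0,0.1],
    [0,0,0.05],
    [0,0,0.05],
    [0,0,0],
  ],
  angular=[
    [0,0,0],
    [0,0,0],
    [0,0,0],
    [0,0,0],
  ],
)

```text
clock: 32.65
position: [0.5159, 0.191, 0.0268]
ee_rot: [-0.561, -3.091, -0.0]
force: [-0.0, -0.7, -1.2]
width: 0.386
gripper_force: 20.0
```

>>> carry_out(
  claw=[2.5,2.5,2.5],
  delta_pos=[
    [0,0,0.05],
    [0,0,0.05],
    [0,0,0],
  ],
  angular=[
    [0,0,0],
    [0,0,0],
    [0,0,0],
  ],
)

```text
clock: 32.95
position: [0.5159, 0.191, 0.0266]
ee_rot: [-0.561, -3.091, -0.001]
force: [-4.0, -1.1, 12.1]
width: 0.385
gripper_force: 20.0
```

Contact at 12 N. Release and rise.

>>> carry_out(
  claw=[4,5,6,7,7,7,7,7,9,9,9,9,9],
  delta_pos=[
    [0,0,-0.05],
    [0,0,0],
    [0,0,0],
    [0,0,0],
    [0,0,0],
    [0,0,-0.5],
    [0,0,-1.5],
    [0,0,-3],
    [0,0,-4],
    [0,0,-4],
    [0,0,-4],
    [0,0,0],
    [0,0,0],
  ],
  angular=[
    [0,0,0],
    [0,0,0],
    [0,0,0],
    [0,0,0],
    [0,0,0],
    [0,0,0],
    [0,0,0],
    [0,0,0],
    [0,0,0],
    [0,0,0],
    [0,0,0],
    [0,0,0],
    [0,0,0],
  ],
)

```text
clock: 34.25
position: [0.5163, 0.1912, 0.1973]
ee_rot: [0.56, 3.09, 0.003]
force: [0.4, -0.7, -0.9]
width: 0.977
gripper_force: 0.0
```

Run:
```python
from m import *
o=arm.observe();print(o['clock'],o['position'],o['width'])
c=grab('j')
for k,x0 in dict(objective_red=(.432,.2,.015),objective_yellow=(.516,.191,.015),objective_blue=(.6,.182,.015)).items():
    if k in c['m']: x,f,n=fit(k,[c],x0); print(k,x.round(4),round(f/n,3),n)
p=arm.get_image('scene'); save(p,'k')
```

```text
34.25 [0.51630677 0.19120685 0.19725156] 0.9769940551100068
objective_red [0.4331 0.2002 0.0165] 0.028 1
objective_yellow [0.5152 0.1919 0.0162] 0.032 1
objective_blue [0.6023 0.1821 0.0113] 0.027 1
```

View pics/j.png

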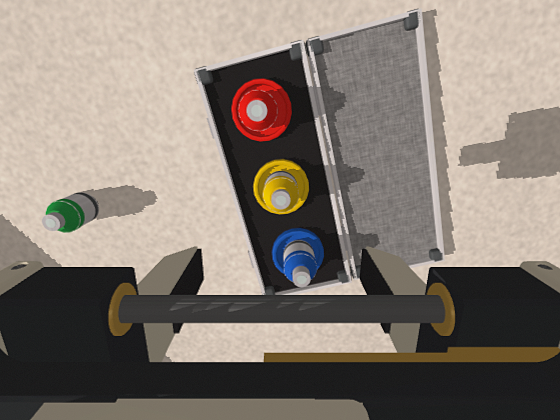

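View pics/k.png

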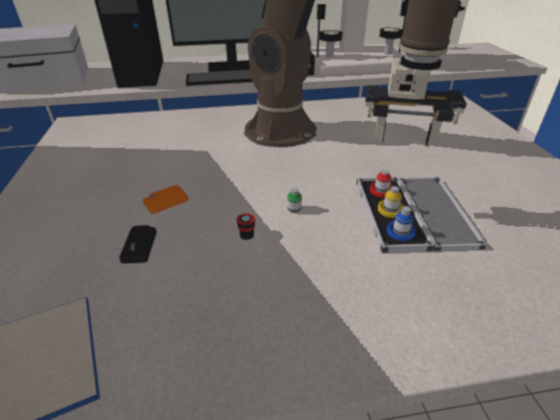

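All three objectives stand upright and centred in the holders of their own colour: wrist view (257,110), (281,190), (298,255). Green (294,200), the eyepiece (246,225) and the mouse (138,244) have not moved. Handing in.

```bash
python3 -c "
from cell import arm
print(arm.sign_off())"
```

```text
the job is handed in; nothing more can be done
None
```

The red, yellow and blue objectives stand upright in the holders of their own colour, the green objective, eyepiece and mouse were not moved, and the job was handed in at about 34 s; no verdict was returned.

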